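Swap the module carrier at the test port

TASK

Change over the module at the test port of the sliding carrier tray: slide the green-post carrier out of the port, straight back through the empty centre and into the empty bay opposite the port, then slide the red-post carrier from its side bay into the centre and on into the port, and press it against the port's sprung contacts with about 10 N (at least 6 N for half a second, never more than 14 N). Slide the carriers gently, never forcing them down or sideways against the tray (40 N would be too much), and do not lift them; leave the blue-post carrier in its bay and the other things on the bench alone, and let go of everything at the end.

Things in the scene. Friction and masses are not known exactly. Their poses are not given: they have to be found in the camera images.
- tray: fixed aluminium tray 230 x 230 mm with a plus-shaped channel 60 mm wide: a centre square and a bay on each side (port bay to +x, front bay -x, left bay +y, right bay -y). Origin: centre of the underside; z up. White channel floor 5 mm above the underside, walls to 17.5 mm. Grey lips on the walls (to 20.5 mm) overhang each bay's side walls by 4 mm, so carriers cannot be lifted out there
- port: black test port at the end of the port bay, 32 x 70 mm, top 26 mm above the tray's underside. Origin: its face towards the bay, 108 mm from the tray's centre, at floor height; axes as the tray's. A brass bar, sprung at 10 N per mm, juts out of it by 5.5 to 21.5 mm, set anew each time and not shown by this pose: find it by feel. It eases a carrier back 1 mm or so when let go, which is fine
- centre (a point): centre of the tray's centre square, on the channel floor (where the origin of a carrier is when it sits there); axes as the tray's. No lips here. The channel is 3 mm wider than a carrier; the four inner corners are rounded 5 mm
- port_bay (a point): middle of the port bay, on the channel floor, 66 mm from the centre; axes as the tray's. A carrier first touches the port's bar when its origin is between 8 mm short of this point and 8 mm past it
- front_bay (a point): middle of the front bay, opposite the port, on the channel floor, 63 mm from the centre, its end wall 94.5 mm from the centre; empty at the start; axes as the tray's
- left_bay (a point): middle of the left bay, on the channel floor, 63 mm from the centre, its end wall 94.5 mm from the centre; axes as the tray's
- right_bay (a point): middle of the right bay, on the channel floor, 63 mm from the centre, its end wall 94.5 mm from the centre; axes as the tray's
- green_carrier: module carrier: black plate 57 x 57 x 10 mm with a small circuit board on top and, in its middle, a square green grip post 18 x 18 mm, bare from 20 to 54 mm above the plate's underside. Origin: centre of the underside; x points to the brass strip on its edge, z up; axes parallel to the tray's. About 0.25 kg, slippery underside. Starts in the port bay, not touching the contacts
- red_carrier: module carrier: black plate 57 x 57 x 10 mm with a small circuit board on top and, in its middle, a square red grip post 18 x 18 mm, bare from 20 to 54 mm above the plate's underside. Origin: centre of the underside; x points to the brass strip on its edge, z up; axes parallel to the tray's. About 0.25 kg, slippery underside. Starts in the left or the right bay
- blue_carrier: module carrier: black plate 57 x 57 x 10 mm with a small circuit board on top and, in its middle, a square blue grip post 18 x 18 mm, bare from 20 to 54 mm above the plate's underside. Origin: centre of the underside; x points to the brass strip on its edge, z up; axes parallel to the tray's. About 0.25 kg, slippery underside. Starts in the other side bay; to be left there
- parts_bowl: steel bowl, a bystander; origin in the middle of its underside
- solder_reel: solder reel, a bystander; origin in the middle of its underside
- flux_jar: flux jar, a bystander; origin in the middle of its underside
- heatsink: heatsink, a bystander; origin in the middle of its underside
- toroid: toroid coil, a bystander; origin in the middle of its underside
- driver: screwdriver lying on the bench, a bystander

How it is judged:
By the outcome, as a careful person would: the job done as asked, in the order asked, and still so for the second after the job is handed in, with the robot touching nothing.
It also fails if it takes over 67 s, if anything falls off the work surface, if the arm or the gripper's body presses on something with over 40 N, if the wrist force passes 120 N, or if a joint passes its speed limit or range.

ROBOT

A 7-joint arm with a two-finger parallel gripper is mounted at the origin on the work surface. World frame = base frame: x ahead of the robot, y to its left, z up, the work surface at z = 0. Lengths are in mm, angles in rad, forces in N, time in s.
With the tool pointing down it reaches from about 400 to 900 mm from the base axis. Payload 5.6 kg.
Tool frame: the origin (TCP) lies midway between the tips of the shut fingers; the grasp point (between the pads) lies 19 mm behind it; z points along the fingers, y is the line along which they close (so a half turn about z gives the same grasp; the last joint's range is limited). The gripper opens to 92 mm and grips with 3 to 60 N. Pads are 20 mm wide; open, the fingers measure 128 mm over their backs; the gripper's body (75 mm by 189 mm) begins 69 mm behind the grasp point.
Start: joints at [-1.24, 0.468, -0.012, 1.603, 0.006, 1.071, -0.056], TCP at [237.394, 605.107, 178.192] pointing down, gripper open.
Joint ranges: [-2.53, 2.53], [-0.31, 2.02], [-1.57, 1.55], [0.28, 2.44], [-1.29, 4.43], [0.15, 1.84], [-2.92, 2.92]. Speed limits (rad/s): [2.57, 2.57, 3.14, 3.14, 3.14, 3.14, 3.14].

INTERFACE

Orientations are given as a unit quaternion [w, x, y, z].
In Python, from rig import manip gives the robot as it stands. The module is installed in compiled form; this text tells all that it offers.
- The arm moves only by the tool play_rows, never from a script. Its argument "motion" is a list of rows, each a list of 7 numbers: the finger opening in mm, from 0 to 91.9, then the shift along the tool's x, y, z in mm, then the turn, a rotation vector about the tool's x, y, z in degrees. A call has 1 to 12 rows; each row shifts and turns the commanded pose from where the row before left it, along the tool's axes as they then stand; what a row does not reach is not made up. A row lasts 1/10 s, in which the tool goes at most 50 mm and 8.59 degrees, less where a joint would pass 70% of its speed; a pose out of reach is approached as far as the arm can. A call is refused whole if a number of a shift passes 50 or a number of a turn 8.59, either way. A call with a gripper value outside its range is refused whole. The fingers move at their own pace and stop on an object; the grip force is fixed at half the most. Time passes only in rows, so rows that do not move let the fingers close. It gives the time, the measured TCP pose, the force, the opening and the grip force at its end, in the units of the state.
- manip.sense(): the state, without advancing time (a new reading comes with each control period).
- manip.get_image(name): name is "scene" or "top" or "wrist"; returns the picture (420x560x3 uint8, red, green, blue); there is no depth.
- manip.get_calibration(name): a dict with "mtx" (3x3 intrinsics, pixels), "D" ([k1, k2, p1, p2, k3] as OpenCV has them; the pictures are not rectified), "R" (3x3) and "t" (3): a world point X has camera coordinates R X + t. Camera axes: x right, y down, z forward; pixel columns grow to the right and rows downward; lengths in mm; the calibration is good to about 2 mm. A picture is of the moment at which its call begins: read the wrist's pose just before it. get_calibration takes no time and is no camera call; for the wrist camera it gives the pose at the moment of the call.
- manip.finish_job(): hands the job in; it is judged then, once.
Trained networks look in the newest picture that a camera, given by its name, has taken for a name from the list of things; names that differ only in an ending like _2 or _b are one class to them, and where a whole thing is asked for, a point or a joint stands for the part that bears it (a point fixed in the world has none). Each returns a list of dicts, best first, with "confidence" (0 to 1); they miss things now and then, are a little off and sometimes report something else, mostly with a low value. They report only what shows in the picture. A call takes as long as a camera call.
- manip.find_in(label, camera): "rect" ([left, top, right, bottom] as shares, 0 to 1, of the picture: columns of its width, rows of its height, round what is visible of it).
- manip.silhouettes(label, camera): "mask" (420x560 bool, what is visible of it) and "rect" ([left, top, right, bottom] as shares, 0 to 1, of the picture: columns of its width, rows of its height, round what is visible of it).
The state is a dict: "clock": time; "joints": joint angles; "qvel": joint speeds; "joint_efforts": joint torques, N m; "tcp_pos": TCP position; "ee_rot": TCP orientation; "force": force on the tool from outside, world axes, zero at the start; "ft_torque": the same for the moment, N m; "width": opening from 0.0 (shut) to 1.0 (fully open); "gripper_force": force on a finger pad.
Only numpy, scipy, OpenCV 4.12 (cv2) and the standard library are available. Lean on these libraries where they do the work, as an engineer would, in place of code of your own. Each camera call takes 0.05 s, during which the arm holds its last target. There are 200 camera calls.

## Working session

There is one attempt and no reset: what is moved stays moved. The work goes in short steps, Python scripts to look and compute and a tool call to move; the robot and the scene stay as the last step left them, time stands still between calls to the robot, and variables do not carry over. Pictures are saved under pics/ and viewed, at most 10 in all, crops included, and the job is handed in when it is done.

Besides the shell and the picture viewer there is one more tool, called by a JSON object that holds its "api" and its "payload", one argument or row to a line. play_rows: Moves the arm, as the interface text tells. Its arguments: {"type":"object","properties":{"motion":{"type":"array"}},"required":["motion"]}

```bash
mkdir -p pics
python3 - <<'E'
from rig import manip
import cv2,numpy as np
s=manip.sense();print({k:np.round(v,3) for k,v in s.items()})
for c in ("top","scene"):
    im=manip.get_image(c);cv2.imwrite(f"pics/{c}0.png",im[:,:,::-1])
    for l in ("tray","port","green_carrier","red_carrier","blue_carrier"):
        print(c,l,[(np.round(np.array(d["rect"])*[560,420,560,420],1),round(d["confidence"],2)) for d in manip.find_in(l,c)[:2]])
    k=manip.get_calibration(c);print(k)
print(manip.sense()["clock"])
E
```

```text
{'clock': np.float64(0.0), 'joints': array([-1.24 ,  0.468, -0.012,  1.604,  0.006,  1.071, -0.056]), 'qvel': array([-0.001,  0.   , -0.   , -0.001,  0.001,  0.001,  0.   ]), 'joint_efforts': array([ 1.0000e-03, -5.2056e+01, -1.2000e-02, -2.4376e+01, -5.7000e-02,
        1.7000e-02,  0.0000e+00]), 'tcp_pos': array([237.204, 604.488, 177.259]), 'ee_rot': array([-0.   ,  0.186,  0.983, -0.001]), 'force': array([-0.217, -0.661,  0.224]), 'ft_torque': array([ 0.021, -0.045,  0.038]), 'gripper_force': np.float64(0.0), 'width': np.float64(1.0)}
top tray []
top port [(array([212.6, 141.7, 241.9, 164. ]), 0.6), (array([171.6, 141.9, 271.9, 248.7]), 0.27)]
top green_carrier [(array([210.1, 164.3, 234. , 189. ]), 0.74)]
top red_carrier [(array([233.8, 188.3, 258.2, 211.6]), 0.93), (array([172.3, 141.2, 270.8, 254.5]), 0.3)]
top blue_carrier [(array([182. , 186.6, 206.8, 210.5]), 0.72)]
{'mtx': array([[507.56997783,   0.        , 283.41663687],
       [  0.        , 507.56997783, 208.55488105],
       [  0.        ,   0.        ,   1.        ]]), 'D': array([-0.13637603,  0.        ,  0.       
[... 300 characters left out ...]
ene port [(array([333.9, 235. , 367.4, 259.8]), 0.96)]
scene green_carrier [(array([322.9, 210.3, 354.1, 237. ]), 0.98)]
scene red_carrier [(array([288.5, 203.1, 320.6, 226.4]), 0.85)]
scene blue_carrier [(array([337.6, 186.1, 361.7, 210.3]), 0.88)]
{'mtx': array([[459.07353829,   0.        , 278.15383452],
       [  0.        , 459.07353829, 211.64537383],
       [  0.        ,   0.        ,   1.        ]]), 'D': array([0.04759331, 0.        , 0.        , 0.        , 0.        ]), 'R': array([[ 0.44845082,  0.89380442,  0.00234766],
       [ 0.64045915, -0.31950489, -0.69837576],
       [-0.62346125,  0.31469077, -0.71572745]]), 't': array([-253.39368016, -319.65437271, 1475.54895794])}
0.6
```

Run:
```python
import cv2
a=cv2.imread("pics/top0.png");cv2.imwrite("pics/c1.png",cv2.resize(a[125:265,130:320],None,fx=4,fy=4,interpolation=cv2.INTER_CUBIC))
```

```text
(no output)
```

View pics/c1.png

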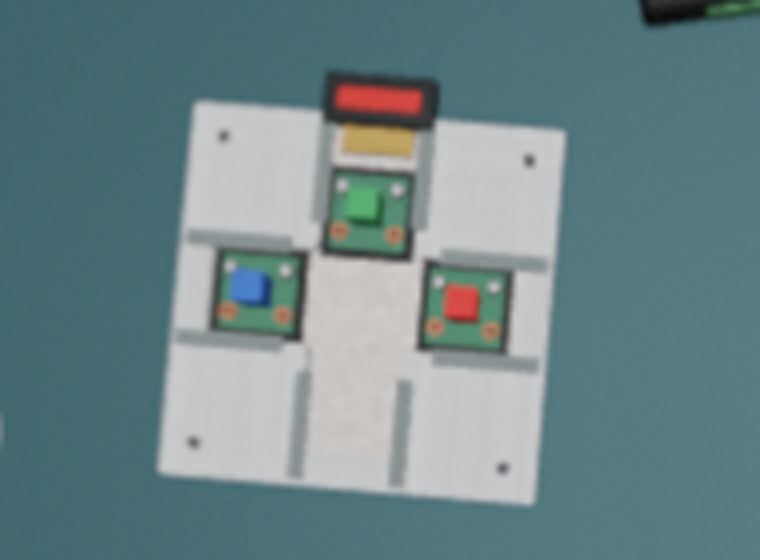

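View pics/scene0.png

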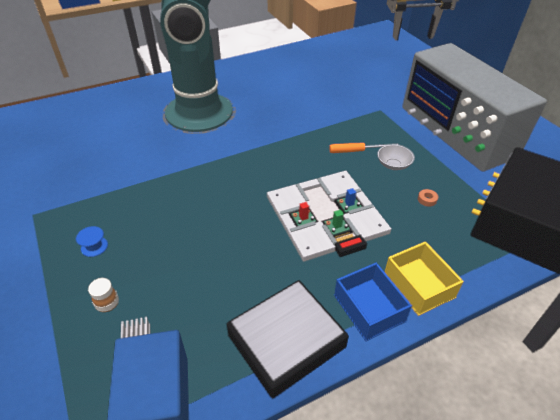

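The crop shows the port bay up (+x), the green carrier at crop (363,205), blue in the left bay at (250,287), red in the right bay at (462,302), and the front bay empty. The tray corners are at about (195,101), (565,128), (535,503) and (160,474).

```bash
cat > h.py <<'E'
from rig import manip
import cv2,numpy as np
def back(uv,z,k):
    n=cv2.undistortPoints(np.array(uv,float).reshape(-1,1,2),k["mtx"],k["D"])[:,0]
    c=-k["R"].T@k["t"]; out=[]
    for a in n:
        d=k["R"].T@np.array([*a,1]); out.append(c+d*(z-c[2])/d[2])
    return np.array(out)
def blobs(im,x0=None):
    h=cv2.cvtColor(im,cv2.COLOR_RGB2HSV).astype(int); H,S,V=h[...,0],h[...,1],h[...,2]
    return {"green":(H>50)&(H<75)&(S>100)&(V>130),"red":((H<6)|(H>174))&(S>140)&(V>150),"blue":(H>100)&(H<120)&(S>120)&(V>130)}
E
python3 - <<'E'
from h import *
k=manip.get_calibration("top")
c=np.array([(195,101),(565,128),(535,503),(160,474)])/4+[130,125]-.4
w=back(c,17.5,k);print(w.round(1),w.mean(0).round(1))
e=np.r_[w[0]-w[3],w[1]-w[2]].reshape(2,3);print("yaw",np.degrees(np.arctan2(e[:,1],e[:,0])),np.linalg.norm(e,axis=1))
e=np.array([w[0]-w[1],w[3]-w[2]]);print("yaw",np.degrees(np.arctan2(-e[:,0],e[:,1])),np.linalg.norm(e,axis=1))
for n,uv in dict(green=(363,203),blue=(250,286),red=(462,302)).items():
    print(n,back(np.array(uv)/4+[130,125]-.4,59,k).round(1))
# silhouettes
im=cv2.cvtColor(cv2.imread("pics/top0.png"),cv2.COLOR_BGR2RGB)
b=blobs(im)
for n,m in b.items():
    q,l,st,ce=cv2.connectedComponentsWithStats(m[130:255,160:280].astype(np.uint8))
    print(n,[(st[i,4],(ce[i]+[160,130]).round(1),back(ce[i]+[160,130],59,k)[0].round(1)) for i in range(1,q) if st[i,4]>8])
E
```

```text
[[700.  235.7  17.5]
 [683.1   6.   17.5]
 [452.5  23.4  17.5]
 [469.1 252.7  17.5]] [576.2 129.5  17.5]
yaw [-4.20244646 -4.3071894 ] [231.47507245 231.27627902]
yaw [-4.19637068 -4.14671924] [230.32010478 229.89741416]
green [[629.9 125.4  59. ]]
blue [[580.2 192.1  59. ]]
red [[570.9  66.   59. ]]
green [(np.int32(63), array([219.9, 174.8]), array([631.3, 126.6,  59. ]))]
red [(np.int32(108), array([224.2, 149.5]), array([692.5, 117.1,  59. ])), (np.int32(57), array([245. , 200.4]), array([570.2,  66.2,  59. ]))]
blue [(np.int32(64), array([191.4, 196.2]), array([579.9, 193.6,  59. ]))]
```

{"api": "play_rows", "payload": {
  "motion": [
    [60,0,0,0,0,0,-5.7],
    [60,0,0,0,0,0,-5.7],
    [60,0,0,0,0,0,-5.8],
    [60,-30,-32,0,0,0,0],
    [60,-30,-32,0,0,0,0],
    [60,-30,-32,0,0,0,0],
    [60,-30,-32,0,0,0,0],
    [60,-30,-32,0,0,0,0],
    [60,-30,-32,0,0,0,0],
    [60,-30,-32,0,0,0,0],
    [60,-30,-32,0,0,0,0],
    [60,-30,-32,0,0,0,0]
  ]
}}

```text
clock: 1.8
tcp_pos: [486.5, 296.6, 178.5]
ee_rot: [0.0, 0.037, 0.999, 0.0]
force: [1.0, 0.5, -0.3]
width: 0.656
gripper_force: 0.0
```

{"api": "play_rows", "payload": {
  "motion": [
    [60,-30,-32,0,0,0,0],
    [60,-30,-32,0,0,0,0],
    [60,-30,-32,0,0,0,0],
    [60,-30,-32,0,0,0,0],
    [60,-7,0,0,0,0,0],
    [60,0,0,0,0,0,0]
  ]
}}

```text
clock: 2.4
tcp_pos: [603.6, 159.8, 178.0]
ee_rot: [0.0, 0.038, 0.999, -0.0]
force: [0.2, 0.7, 0.5]
width: 0.653
gripper_force: 0.0
```

Run:
```python
from h import *
s=manip.sense();print(s["clock"],s["tcp_pos"].round(1),s["ee_rot"].round(4),s["joints"].round(2),s["force"].round(2),s["width"])
im=manip.get_image("wrist");cv2.imwrite("pics/w1.png",im[:,:,::-1]);k=manip.get_calibration("wrist");print((-k["R"].T@k["t"]).round(1),k["R"].round(2))
```

```text
2.4 [603.6 159.8 178. ] [ 1.000e-04  3.830e-02  9.993e-01 -1.000e-04] [-0.41  0.42  0.12  1.68 -0.06  1.05  1.23] [0.21 0.74 0.52] 0.6529073624721268
[520.3 168.3 382.8] [[ 0.07  1.    0.  ]
 [ 0.95 -0.07  0.29]
 [ 0.29 -0.02 -0.96]]
```

View pics/w1.png

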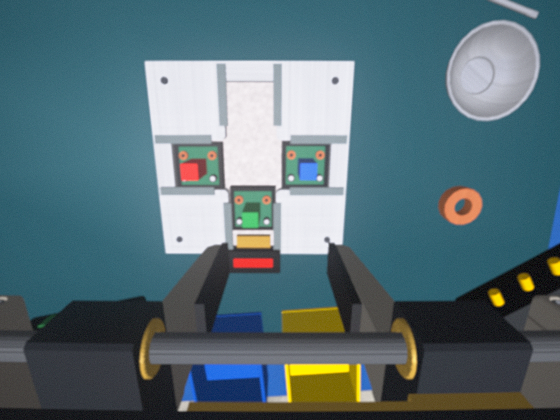

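The wrist view shows the tray with corners at about (146,62), (353,61), (345,253) and (165,254). Red is at (190,170), blue at (309,168) and green at (252,215), and the port is at (255,262).

```bash
cat >> h.py <<'E'
def tray(im,c,k):
    g=cv2.cvtColor(im,cv2.COLOR_RGB2GRAY)
    c=cv2.cornerSubPix(g,np.array(c,np.float32).reshape(-1,1,2),(4,4),(-1,-1),(3,50,.01))[:,0]
    w=back(c,17.5,k)[:,:2]
    return c,w
def fit(w,m):
    A=np.array(m,float);a=(A-A.mean(0));b=w-w.mean(0)
    y=np.arctan2((a[:,0]*b[:,1]-a[:,1]*b[:,0]).sum(),(a*b).sum())
    R=np.array([[np.cos(y),-np.sin(y)],[np.sin(y),np.cos(y)]])
    t=w.mean(0)-R@A.mean(0)
    return t,np.degrees(y),(w-(A@R.T+t))
E
python3 - <<'E'
from h import *
M=115
k=manip.get_calibration("wrist");im=cv2.imread("pics/w1.png")[:,:,::-1].copy()
c,w=tray(im,[(146,62),(353,61),(345,253),(165,254)],k)
for x in (c,)+fit(w,[(-M,-M),(-M,M),(M,M),(M,-M)]):print(np.round(x,2))
b=blobs(im)
for n,(u,v) in dict(green=(252,215),red=(190,170),blue=(309,168)).items():
    m=np.zeros_like(b[n]);m[v-25:v+25,u-25:u+25]=b[n][v-25:v+25,u-25:u+25]
    ys,xs=np.where(m);print(n,xs.min(),xs.max(),ys.min(),ys.max(),len(xs), back([(xs.min(),ys.min()),(xs.max()+1,ys.min())],59,k).round(1))
k=manip.get_calibration("top");im=cv2.imread("pics/top0.png")[:,:,::-1].copy()
c,w=tray(im,np.array([(195,101),(565,128),(535,503),(160,474)])/4+[130,125]-.4,k)
for x in (c,)+fit(w,[(M,M),(M,-M),(-M,-M),(-M,M)]):print(np.round(x,2))
E
```

```text
[[144.26  60.65]
 [353.94  60.72]
 [345.   253.  ]
 [165.29 252.95]]
[572.7 134. ]
-3.97
[[-0.12 -0.08]
 [ 1.1  -1.05]
 [ 0.06  2.62]
 [-1.04 -1.49]]
green 241 259 212 227 273 [[617.5 120.6  59. ]
 [619.1 141.5  59. ]]
red 180 198 163 179 301 [[558.9  62.   59. ]
 [560.4  82.1  59. ]]
blue 298 317 162 180 345 [[567.  186.4  59. ]
 [568.5 207.4  59. ]]
[[178.4  149.95]
 [270.78 157.4 ]
 [262.76 250.71]
 [169.06 242.65]]
[575.65 130.17]
-4.63
[[ 0.15  0.09]
 [ 0.11 -0.07]
 [-0.15  0.01]
 [-0.1  -0.03]]
```

{"api": "play_rows", "payload": {
  "motion": [
    [60,-28,-31,0,0,0,0],
    [60,0,0,40,0,0,0],
    [60,0,0,40,0,0,0],
    [60,0,0,20,0,0,0],
    [60,0,0,0,0,0,0],
    [60,0,0,0,0,0,0]
  ]
}}

```text
clock: 3.05
tcp_pos: [628.0, 129.9, 78.8]
ee_rot: [0.0, 0.036, 0.999, 0.0]
force: [-0.2, -0.0, 0.5]
width: 0.649
gripper_force: 0.0
```

Run:
```python
from h import *
s=manip.sense();print(s["clock"],s["tcp_pos"].round(1),s["ee_rot"].round(4),s["force"].round(2),s["width"])
im=manip.get_image("wrist");cv2.imwrite("pics/w2.png",im[:,:,::-1]);k=manip.get_calibration("wrist");p=s["tcp_pos"]
def pr(X): return cv2.projectPoints(np.array(X,float).reshape(-1,1,3),cv2.Rodrigues(k["R"])[0],k["t"],k["mtx"],k["D"])[0][:,0].round(1)
print(pr([p,p+[0,0,19]]))
b=blobs(im)["green"];q,l,st,ce=cv2.connectedComponentsWithStats(b.astype(np.uint8));print([(st[i],ce[i]) for i in range(1,q) if st[i,4]>100])
```

```text
3.05 [628.  129.9  78.8] [0.000e+00 3.570e-02 9.994e-01 4.000e-04] [-0.17 -0.    0.53] 0.6493974780745309
[[276.9 235.4]
 [276.8 246.1]]
[(array([260, 218,  26,  23, 530], dtype=int32), array([272.5245283 , 228.51509434]))]
```

View pics/w2.png

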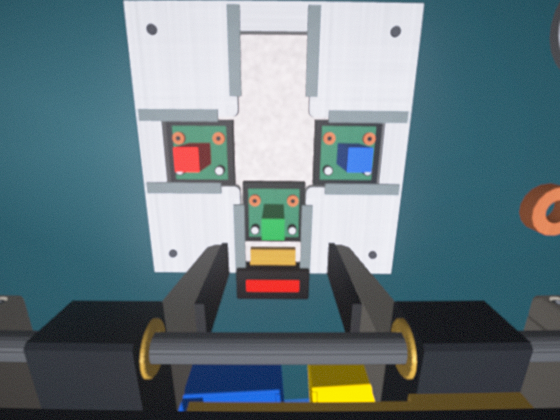

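The view is from 79 mm height, with the fingertips straddling at columns 228 and 330 (middle 279). The green post top is at columns 260-286 and rows 218-241, about 4 mm to the -y side.

Run:
```python
from h import *
k=manip.get_calibration("wrist");p=manip.sense()["tcp_pos"]
print(back([(273,229.5),(260,218),(286,241)],59,k).round(1),p.round(1))
im=cv2.imread("pics/w2.png")[:,:,::-1].copy();M=115
c,w=tray(im,[(125,2),(422,4)],k);print(c,w.round(1))
c,w=tray(im,[(153,273),(393,273)],k);print(c,w.round(1))
```

```text
[[630.7 126.6  59. ]
 [620.5 117.3  59. ]
 [641.1 136.2  59. ]] [628.9 129.7  79.7]
[[122.97172     1.3426796]
 [423.4579      2.8358316]] [[453.1  24.5]
 [470.4 253.4]]
[[154.27989 271.54437]
 [390.40164 273.34683]] [[681.6   6.3]
 [699.9 235.6]]
```

{"api": "play_rows", "payload": {
  "motion": [
    [50,-1,-4,0,0,0,0.25],
    [50,0,0,25,0,0,0],
    [50,0,0,25,0,0,0],
    [40,0,0,0,0,0,0],
    [24,0,0,0,0,0,0],
    [24,0,0,0,0,0,0],
    [24,0,0,0,0,0,0],
    [24,0,0,0,0,0,0]
  ]
}}

```text
clock: 3.9
tcp_pos: [629.8, 124.2, 29.4]
ee_rot: [0.001, 0.039, 0.999, 0.0]
force: [0.2, -0.7, -0.5]
width: 0.261
gripper_force: 0.0
```

{"api": "play_rows", "payload": {
  "motion": [
    [20,0,0,0,0,0,0],
    [19,0,0,0,0,0,0],
    [18,0,0,0,0,0,0],
    [17,0,0,0,0,0,0]
  ]
}}

```text
clock: 4.3
tcp_pos: [629.0, 124.0, 28.1]
ee_rot: [-0.0, 0.039, 0.999, -0.0]
force: [-0.1, -0.7, 0.6]
width: 0.19
gripper_force: 0.0
```

{"api": "play_rows", "payload": {
  "motion": [
    [14,0,0,0,0,0,0],
    [10,0,0,0,0,0,0],
    [5,0,0,0,0,0,0],
    [5,0,0,0,0,0,0]
  ]
}}

```text
clock: 4.7
tcp_pos: [629.0, 124.0, 28.2]
ee_rot: [-0.0, 0.039, 0.999, -0.0]
force: [0.1, 0.1, -0.3]
width: 0.057
gripper_force: 0.0
```

Run:
```python
from h import *
im=manip.get_image("wrist");s=manip.sense();print(s["tcp_pos"],s["width"],s["force"])
im2=manip.get_image("scene")
a=np.hstack([im[60:360,80:480],cv2.resize(im2[150:280,250:423],(400,300))]);cv2.imwrite("pics/w3.png",a[:,:,::-1])
```

```text
[629.03000731 123.99304882  28.18023758] 0.052893689898644757 [ 0.23124936  0.06054745 -0.04687224]
```

View pics/w3.png

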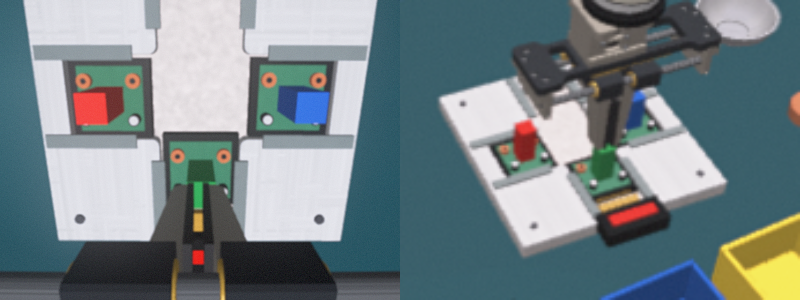

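The left half shows the shut fingers on the camera side of the green post, and the right half shows them behind it (toward -x). The post is not between the pads, so I'll project the TCP into both views to see which estimate is off.

Run:
```python
from h import *
p=manip.sense()["tcp_pos"]
for cam in("scene","wrist","top"):
    k=manip.get_calibration(cam)
    f=lambda X: cv2.projectPoints(np.array(X,float).reshape(-1,1,3),cv2.Rodrigues(k["R"])[0],k["t"],k["mtx"],k["D"])[0][:,0].round(1)
    print(cam,f([p,p+[0,0,60],[630,126,59],[630,126,25],[571,67,59]]).tolist())
    im=manip.get_image(cam)
    for n in("green","red"):
        q,l,st,ce=cv2.connectedComponentsWithStats(blobs(im)[n].astype(np.uint8));print(n,[(st[i].tolist(),ce[i].round(1).tolist()) for i in range(1,q) if st[i,4]>25])
    cv2.imwrite(f"pics/z_{cam}.png",im[:,:,::-1])
# annotated scene crop
k=manip.get_calibration("scene");im=cv2.imread("pics/z_scene.png")
a=cv2.resize(im[150:270,260:420],None,fx=5,fy=5,interpolation=cv2.INTER_CUBIC)
for X,c in((p,(0,255,255)),([630,126,59],(255,0,255)),([630,126,25],(255,255,255))):
    u=cv2.projectPoints(np.array(X,float).reshape(-1,1,3),cv2.Rodrigues(k["R"])[0],k["t"],k["mtx"],k["D"])[0][0,0]
    cv2.circle(a,tuple(int(v) for v in (u-[260,150]+.5)*5),4,c,-1)
cv2.imwrite("pics/s4.png",a)
```

```text
scene [[336.3, 221.6], [338.8, 203.9], [338.5, 212.7], [337.1, 222.5], [304.4, 204.7]]
green []
red [([300, 202, 9, 7, 40], [303.7, 205.3]), ([340, 238, 21, 10, 97], [350.2, 242.3])]
wrist [[276.6, 237.1], [276.2, 279.5], [279.8, 256.9], [279.5, 236.5], [169.3, 170.2]]
green [([274, 242, 9, 26, 203], [277.5, 254.1])]
red [([153, 152, 35, 33, 1021], [170.4, 167.8]), ([273, 310, 11, 14, 149], [278.0, 316.7])]
top [[222.3, 177.6], [219.6, 173.9], [220.1, 175.3], [221.7, 177.4], [244.7, 200.1]]
green [([29, 184, 6, 6, 30], [31.7, 186.6]), ([28, 203, 6, 6, 30], [30.8, 205.5])]
red [([242, 197, 8, 8, 58], [245.1, 200.5])]
```

View pics/s4.png

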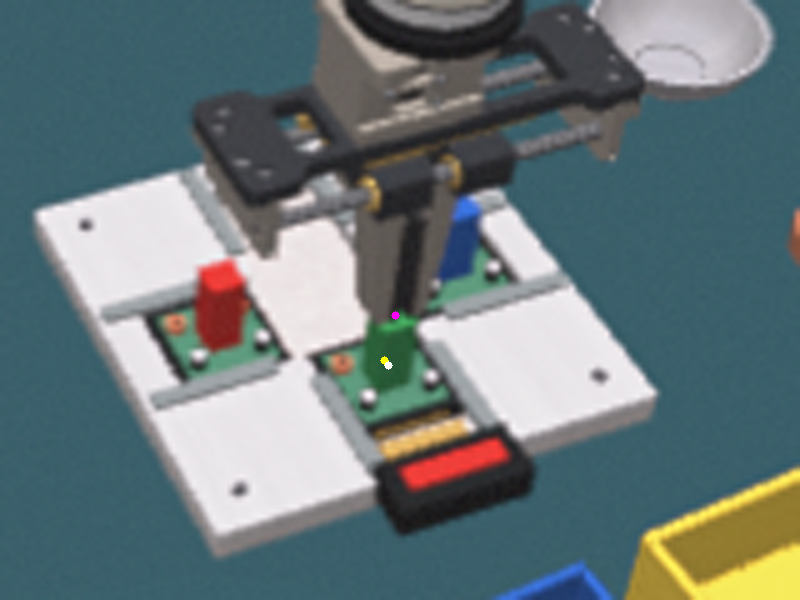

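The tips end exactly at the post's top in both views, and the post's -x face shows down to its base. So the shut fingers are above the post, and the reported TCP z doesn't match the visible tips. I'll measure the real tip position from the wrist image geometry, with the known 60 mm opening.

Run:
```python
from h import *
k=manip.get_calibration("wrist");p=manip.sense()["tcp_pos"];print(k["mtx"].round(1).tolist(),k["D"])
pc=k["R"]@p+k["t"];print("tcp in cam",pc.round(1),"tool z in cam",(k["R"]@[0,0,-1]).round(3))
def pix(d,y,x=0): # d mm behind TCP, lateral tool y, x world approx
    X=p+np.array([x*.997-0*y+y*.0785,y*.997-x*.0785,d])
    return cv2.projectPoints(X.reshape(1,1,3),cv2.Rodrigues(k["R"])[0],k["t"],k["mtx"],k["D"])[0][0,0].round(1)
for d in(0,19,31,40,50):print(d,"60mm open inner tips, -x face:",pix(d,-29.9,-10),pix(d,29.9,-10),"+x face",pix(d,-29.9,10),pix(d,29.9,10))
im=cv2.imread("pics/w2.png");a=cv2.resize(im[190:320,150:410],None,fx=3,fy=3,interpolation=cv2.INTER_CUBIC)
b=cv2.imread("pics/z_wrist.png");b=cv2.resize(b[190:320,220:340],None,fx=3,fy=3,interpolation=cv2.INTER_CUBIC)
a=np.hstack([a[:,:440],b]);a=np.clip(a.astype(float)*1.8,0,255);cv2.imwrite("pics/w4.png",a);print(a.shape)
```

```text
[[306.7, 0.0, 277.8], [0.0, 306.7, 209.7], [0.0, 0.0, 1.0]] [-0.02150252  0.          0.          0.          0.        ]
tcp in cam [ -0.8  19.6 220. ] tool z in cam [ 0.    -0.29   0.957]
0 60mm open inner tips, -x face: [234.4 223.9] [318.9 224. ] +x face [235.5 249.8] [317.7 250. ]
19 60mm open inner tips, -x face: [230.4 233.7] [322.6 233.8] +x face [231.8 261.6] [321.3 261.8]
31 60mm open inner tips, -x face: [227.5 240.8] [325.4 241. ] +x face [229.  270.2] [323.8 270.4]
40 60mm open inner tips, -x face: [225.1 246.8] [327.6 246.9] +x face [226.8 277.4] [326.  277.5]
50 60mm open inner tips, -x face: [222.2 254.1] [330.4 254.3] +x face [224.  286.1] [328.6 286.3]
(390, 800, 3)[ WARN:0@0.138] global loadsave.cpp:1063 imwrite_ Unsupported depth image for selected encoder is fallbacked to CV_8U.
```

View pics/w4.png

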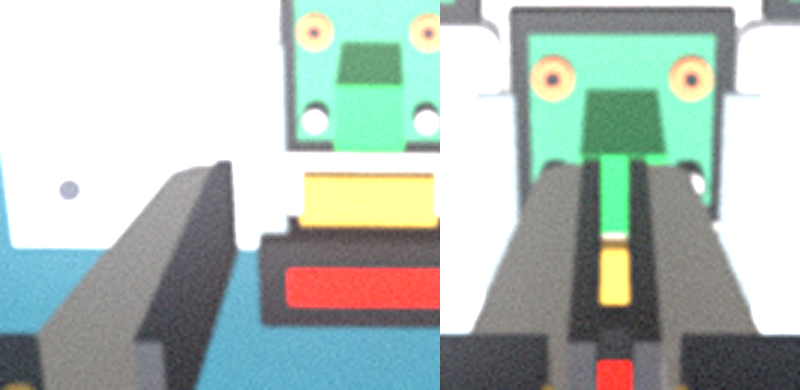

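The tips show about 34 mm behind the reported TCP, so they are really at z≈63, just above the post (59). They also need to go +1.7 mm in tool y. I'll trust the images: open, shift, and descend in small steps while watching the force.

{"api": "play_rows", "payload": {
  "motion": [
    [40,0,0,0,0,0,0],
    [40,0,1.7,0,0,0,0],
    [40,0,0,0,0,0,0],
    [40,0,0,0,0,0,0],
    [40,0,0,4,0,0,0],
    [40,0,0,4,0,0,0],
    [40,0,0,4,0,0,0],
    [40,0,0,4,0,0,0],
    [40,0,0,0,0,0,0]
  ]
}}

```text
clock: 5.85
tcp_pos: [628.6, 125.5, 11.3]
ee_rot: [-0.001, 0.039, 0.999, -0.0]
force: [0.7, -0.2, 0.4]
width: 0.44
gripper_force: 0.0
```

Run:
```python
from h import *
s=manip.sense();print(s["clock"],s["tcp_pos"],s["width"],s["force"])
im=manip.get_image("wrist");im2=manip.get_image("scene")
a=np.hstack([cv2.resize(im[170:320,180:380],(800//2,300)),cv2.resize(im2[180:270,290:410],(400,300),interpolation=cv2.INTER_CUBIC)]);cv2.imwrite("pics/w5.png",np.clip(a[:,:,::-1]*1.5,0,255).astype(np.uint8))
```

```text
5.85 [628.57255856 125.53625385  11.3076343 ] 0.43988038403212776 [ 0.70035561 -0.19939295  0.36990395]
```

View pics/w5.png

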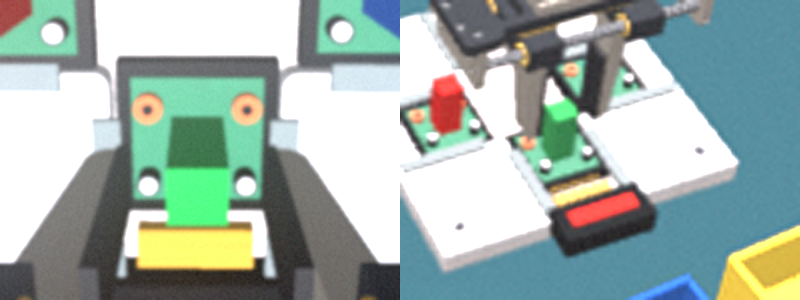

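Left half: the open fingers straddle the green post, roughly centred. Right half: the tips sit beside the post, about 15 mm below its top, with no contact force. I'll go 14 mm lower and close.

{"api": "play_rows", "payload": {
  "motion": [
    [40,0,0,4,0,0,0],
    [40,0,0,4,0,0,0],
    [40,0,0,3,0,0,0],
    [40,0,0,3,0,0,0],
    [22,0,0,0,0,0,0],
    [22,0,0,0,0,0,0],
    [20,0,0,0,0,0,0],
    [18,0,0,0,0,0,0]
  ]
}}

```text
clock: 6.75
tcp_pos: [629.3, 125.7, -1.6]
ee_rot: [0.0, 0.039, 0.999, 0.0]
force: [0.2, 0.8, -0.4]
width: 0.198
gripper_force: 0.2
```

{"api": "play_rows", "payload": {
  "motion": [
    [10,0,0,0,0,0,0],
    [10,0,0,0,0,0,0],
    [10,0,0,0,0,0,0],
    [10,0,0,0,0,0,0]
  ]
}}

```text
clock: 7.15
tcp_pos: [629.3, 125.7, -1.6]
ee_rot: [0.0, 0.039, 0.999, 0.0]
force: [0.4, -0.0, 0.7]
width: 0.194
gripper_force: 30.0
```

{"api": "play_rows", "payload": {
  "motion": [
    [10,3,0,0,0,0,0],
    [10,5,0,0,0,0,0],
    [10,5,0,0,0,0,0],
    [10,5,0,0,0,0,0],
    [10,5,0,0,0,0,0],
    [10,5,0,0,0,0,0]
  ]
}}

```text
clock: 7.75
tcp_pos: [600.9, 127.9, -1.7]
ee_rot: [0.0, 0.039, 0.999, 0.0]
force: [0.4, -1.5, 0.7]
width: 0.193
gripper_force: 30.0
```

{"api": "play_rows", "payload": {
  "motion": [
    [10,5,0,0,0,0,0],
    [10,5,0,0,0,0,0],
    [10,5,0,0,0,0,0],
    [10,5,0,0,0,0,0],
    [10,5,0,0,0,0,0]
  ]
}}

```text
clock: 8.25
tcp_pos: [576.1, 129.8, -1.7]
ee_rot: [0.0, 0.039, 0.999, 0.0]
force: [2.1, 0.1, 2.2]
width: 0.193
gripper_force: 30.0
```

{"api": "play_rows", "payload": {
  "motion": [
    [10,5,0,0,0,0,0],
    [10,5,0,0,0,0,0],
    [10,5,0,0,0,0,0],
    [10,5,0,0,0,0,0],
    [10,5,0,0,0,0,0],
    [10,5,0,0,0,0,0]
  ]
}}

```text
clock: 8.85
tcp_pos: [546.2, 132.2, -1.7]
ee_rot: [0.0, 0.039, 0.999, 0.0]
force: [1.5, 0.6, 4.1]
width: 0.192
gripper_force: 30.0
```

{"api": "play_rows", "payload": {
  "motion": [
    [10,5,0,0,0,0,0],
    [10,5,0,0,0,0,0],
    [10,5,0,0,0,0,0],
    [10,5,0,0,0,0,0],
    [10,5,0,0,0,0,0],
    [10,4,0,0,0,0,0],
    [10,2,0,0,0,0,0],
    [10,0,0,0,0,0,0]
  ]
}}

```text
clock: 9.65
tcp_pos: [514.9, 134.7, -1.7]
ee_rot: [-0.0, 0.039, 0.999, 0.0]
force: [1.9, 0.4, 6.1]
width: 0.191
gripper_force: 30.0
```

{"api": "play_rows", "payload": {
  "motion": [
    [10,1.5,0,-0.3,0,0,0],
    [10,0,0,0,0,0,0],
    [40,0,0,0,0,0,0],
    [40,0,0,0,0,0,0],
    [40,0,0,0,0,0,0],
    [40,0,0,-15,0,0,0],
    [40,0,0,-25,0,0,0],
    [40,-21,-21,0,0,0,0],
    [40,-21,-21,0,0,0,0],
    [40,-21,-21,0,0,0,0],
    [40,0,0,0,0,0,0]
  ]
}}

```text
clock: 10.75
tcp_pos: [574.0, 62.4, 38.4]
ee_rot: [0.001, 0.042, 0.999, -0.001]
force: [0.1, 0.4, 0.3]
width: 0.432
gripper_force: 0.0
```

Run:
```python
from h import *
s=manip.sense();print(s["clock"],s["tcp_pos"],s["width"],s["force"])
im=manip.get_image("wrist");cv2.imwrite("pics/w6.png",im[:,:,::-1])
k=manip.get_calibration("wrist")
for n in("green","red"):
    q,l,st,ce=cv2.connectedComponentsWithStats(blobs(im)[n].astype(np.uint8))
    for i in range(1,q):
        if st[i,4]>150: x,y,w,h,a=st[i];print(n,st[i],back([(x,y),(x+w,y+h),(x+w/2,y+h/2)],59,k).round(1).tolist())
```

```text
10.75 [574.03837201  62.44740382  38.42531862] 0.4323771570193727 [0.08340069 0.43236351 0.30140152]
green [371 128  37  33 960] [[500.5, 125.8, 59.0], [521.5, 148.1, 59.0], [510.8, 136.8, 59.0]]
red [270 228  29  26 703] [[557.4, 61.8, 59.0], [577.0, 79.2, 59.0], [567.1, 70.4, 59.0]]
```

View pics/w6.png

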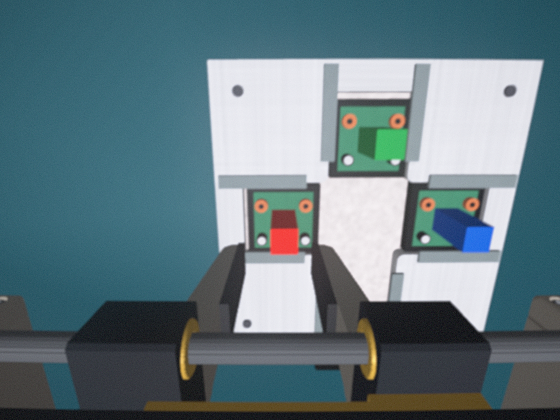

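Green sits in the front bay and red's post top is at about (284,240), between the fingertips at columns 243 and 316. I'll let the arm settle and read it again.

{"api": "play_rows", "payload": {
  "motion": [
    [40,0,0,0,0,0,0],
    [40,0,0,0,0,0,0]
  ]
}}

```text
clock: 11.0
tcp_pos: [570.9, 68.2, 38.2]
ee_rot: [-0.001, 0.038, 0.999, 0.0]
force: [0.5, 1.2, 0.2]
width: 0.436
gripper_force: 0.0
```

Run:
```python
from h import *
s=manip.sense();print(s["clock"],s["tcp_pos"],s["ee_rot"],s["width"],s["force"])
im=manip.get_image("wrist");k=manip.get_calibration("wrist")
for n in("green","red"):
    q,l,st,ce=cv2.connectedComponentsWithStats(blobs(im)[n].astype(np.uint8))
    for i in range(1,q):
        if st[i,4]>150: x,y,w,h,a=st[i];print(n,st[i],back([(x,y),(x+w,y+h),(x+w/2,y+h/2)],59,k).round(1).tolist())
```

```text
11.0 [570.85119783  68.23696322  38.15306894] [-6.67871392e-04  3.81680158e-02  9.99271085e-01  2.35137488e-04] 0.4358002405044407 [0.45138407 1.21105887 0.22582145]
green [363 136  35  32 935] [[503.1, 124.3, 59.0], [523.6, 145.5, 59.0], [513.2, 134.8, 59.0]]
red [261 234  28  26 702] [[559.8, 59.1, 59.0], [579.5, 75.9, 59.0], [569.6, 67.4, 59.0]]
```

{"api": "play_rows", "payload": {
  "motion": [
    [40,0,0,12,0,0,0],
    [40,0,0,12,0,0,0],
    [40,0,0,8,0,0,0],
    [40,0,0,4,0,0,0],
    [40,0,0,3,0,0,0],
    [22,0,0,0,0,0,0],
    [22,0,0,0,0,0,0],
    [20,0,0,0,0,0,0],
    [18,0,0,0,0,0,0],
    [10,0,0,0,0,0,0],
    [10,0,0,0,0,0,0],
    [10,0,0,0,0,0,0]
  ]
}}

```text
clock: 12.25
tcp_pos: [572.2, 66.7, -0.1]
ee_rot: [0.0, 0.039, 0.999, -0.0]
force: [-1.1, -1.6, 3.4]
width: 0.189
gripper_force: 30.0
```

{"api": "play_rows", "payload": {
  "motion": [
    [10,0,3,0,0,0,0],
    [10,0,5,0,0,0,0],
    [10,0,5,0,0,0,0],
    [10,0,5,0,0,0,0],
    [10,0,5,0,0,0,0],
    [10,0,0,0,0,0,0]
  ]
}}

```text
clock: 12.85
tcp_pos: [574.3, 91.7, -0.1]
ee_rot: [0.001, 0.038, 0.999, 0.001]
force: [0.1, -0.5, 5.3]
width: 0.198
gripper_force: 30.0
```

{"api": "play_rows", "payload": {
  "motion": [
    [10,0,5,-0.4,0,0,0],
    [10,0,5,0,0,0,0],
    [10,0,5,0,0,0,0],
    [10,0,5,0,0,0,0],
    [10,0,5,0,0,0,0],
    [10,0,5,0,0,0,0],
    [10,0,5,0,0,0,0],
    [10,0,0,0,0,0,0],
    [10,0,0,0,0,0,0]
  ]
}}

```text
clock: 13.75
tcp_pos: [576.5, 126.2, -0.1]
ee_rot: [0.0, 0.039, 0.999, 0.001]
force: [0.3, 2.6, 2.6]
width: 0.196
gripper_force: 30.0
```

{"api": "play_rows", "payload": {
  "motion": [
    [10,0,2,0,0,0,0],
    [10,0,1.7,0,0,0,0],
    [10,0,0,0,0,0,0],
    [10,0,0,0,0,0,0]
  ]
}}

```text
clock: 14.15
tcp_pos: [576.7, 128.2, -0.1]
ee_rot: [0.0, 0.039, 0.999, -0.0]
force: [0.5, -1.1, 2.7]
width: 0.192
gripper_force: 30.0
```

{"api": "play_rows", "payload": {
  "motion": [
    [10,-4,0,0,0,0,0],
    [10,-5,0,0,0,0,0],
    [10,-5,0,0,0,0,0],
    [10,-5,0,0,0,0,0],
    [10,0,0,0,0,0,0]
  ]
}}

```text
clock: 14.65
tcp_pos: [596.9, 127.1, -0.1]
ee_rot: [0.001, 0.039, 0.999, 0.0]
force: [0.8, -0.0, 2.9]
width: 0.189
gripper_force: 30.0
```

{"api": "play_rows", "payload": {
  "motion": [
    [10,0,1,0,0,0,0],
    [10,-5,0,0,0,0,0],
    [10,-5,0,0,0,0,0],
    [10,-5,0,0,0,0,0],
    [10,-5,0,0,0,0,0],
    [10,-5,0,0,0,0,0],
    [10,-5,0,0,0,0,0],
    [10,0,0,0,0,0,0]
  ]
}}

```text
clock: 15.45
tcp_pos: [627.1, 125.5, -0.1]
ee_rot: [0.001, 0.039, 0.999, 0.0]
force: [1.4, 0.8, 2.3]
width: 0.195
gripper_force: 30.0
```

{"api": "play_rows", "payload": {
  "motion": [
    [10,-3,0,0,0,0,0],
    [10,-2,0,0,0,0,0],
    [10,0,0,0,0,0,0],
    [10,0,0,0,0,0,0]
  ]
}}

```text
clock: 15.85
tcp_pos: [630.9, 125.2, -0.1]
ee_rot: [0.0, 0.039, 0.999, 0.0]
force: [-0.4, 0.5, 2.5]
width: 0.192
gripper_force: 30.0
```

{"api": "play_rows", "payload": {
  "motion": [
    [10,-0.5,0,0,0,0,0],
    [10,-0.4,0,0,0,0,0],
    [10,0,0,0,0,0,0]
  ]
}}

```text
clock: 16.15
tcp_pos: [631.2, 125.2, -0.1]
ee_rot: [-0.0, 0.039, 0.999, -0.0]
force: [-2.1, 0.4, 4.7]
width: 0.188
gripper_force: 30.0
```

{"api": "play_rows", "payload": {
  "motion": [
    [10,0,0,0,0,0,0],
    [10,0,0,0,0,0,0]
  ]
}}

```text
clock: 16.35
tcp_pos: [631.2, 125.2, -0.1]
ee_rot: [-0.0, 0.039, 0.999, -0.0]
force: [-1.2, -0.6, 4.8]
width: 0.194
gripper_force: 30.0
```

{"api": "play_rows", "payload": {
  "motion": [
    [10,-0.5,0,0,0,0,0],
    [10,0,0,0,0,0,0],
    [10,0,0,0,0,0,0]
  ]
}}

```text
clock: 16.65
tcp_pos: [631.9, 125.2, -0.1]
ee_rot: [-0.0, 0.039, 0.999, 0.0]
force: [-2.0, 0.3, 5.5]
width: 0.194
gripper_force: 30.0
```

{"api": "play_rows", "payload": {
  "motion": [
    [10,-0.5,0,-0.3,0,0,0],
    [10,0,0,0,0,0,0],
    [10,0,0,0,0,0,0]
  ]
}}

```text
clock: 16.95
tcp_pos: [632.4, 125.1, -0.1]
ee_rot: [-0.0, 0.039, 0.999, -0.0]
force: [-0.8, -0.3, 1.7]
width: 0.194
gripper_force: 30.0
```

{"api": "play_rows", "payload": {
  "motion": [
    [10,-0.3,0,0,0,0,0],
    [10,0,0,0,0,0,0]
  ]
}}

```text
clock: 17.15
tcp_pos: [632.8, 125.1, -0.1]
ee_rot: [-0.0, 0.039, 0.999, -0.0]
force: [-0.6, -0.3, 0.9]
width: 0.194
gripper_force: 30.0
```

{"api": "play_rows", "payload": {
  "motion": [
    [10,-0.5,0,0,0,0,0],
    [10,-0.4,0,0,0,0,0],
    [10,0,0,0,0,0,0]
  ]
}}

```text
clock: 17.45
tcp_pos: [633.8, 124.9, -0.1]
ee_rot: [-0.0, 0.039, 0.999, -0.0]
force: [1.3, 0.2, -3.1]
width: 0.194
gripper_force: 30.0
```

{"api": "play_rows", "payload": {
  "motion": [
    [10,0,0,0.25,0,0,0],
    [10,-0.4,0,0,0,0,0],
    [10,-0.4,0,0,0,0,0],
    [10,0,0,0,0,0,0]
  ]
}}

```text
clock: 17.85
tcp_pos: [634.6, 124.9, -0.1]
ee_rot: [0.0, 0.039, 0.999, 0.0]
force: [-0.9, -0.5, -0.2]
width: 0.192
gripper_force: 30.0
```

{"api": "play_rows", "payload": {
  "motion": [
    [10,-0.5,0,0.1,0,0,0],
    [10,-0.4,0,0,0,0,0],
    [10,0,0,0,0,0,0]
  ]
}}

```text
clock: 18.15
tcp_pos: [635.6, 124.9, -0.1]
ee_rot: [0.0, 0.039, 0.999, 0.0]
force: [-1.0, -0.3, 0.2]
width: 0.192
gripper_force: 30.0
```

{"api": "play_rows", "payload": {
  "motion": [
    [10,-0.5,0,0.1,0,0,0],
    [10,-0.4,0,0,0,0,0],
    [10,0,0,0,0,0,0]
  ]
}}

```text
clock: 18.45
tcp_pos: [636.5, 124.9, -0.1]
ee_rot: [0.0, 0.039, 0.999, 0.0]
force: [-0.5, 0.1, 2.4]
width: 0.196
gripper_force: 30.0
```

{"api": "play_rows", "payload": {
  "motion": [
    [10,-0.5,0,0,0,0,0],
    [10,-0.4,0,0,0,0,0],
    [10,0,0,0,0,0,0]
  ]
}}

```text
clock: 18.75
tcp_pos: [637.4, 124.8, -0.1]
ee_rot: [0.0, 0.039, 0.999, 0.0]
force: [-1.6, 0.4, 3.5]
width: 0.194
gripper_force: 30.0
```

{"api": "play_rows", "payload": {
  "motion": [
    [10,-0.4,0,-0.05,0,0,0],
    [10,-0.4,0,0,0,0,0],
    [10,0,0,0,0,0,0]
  ]
}}

```text
clock: 19.05
tcp_pos: [638.2, 124.8, -0.1]
ee_rot: [0.0, 0.039, 0.999, 0.0]
force: [-1.6, 0.1, 2.8]
width: 0.197
gripper_force: 30.0
```

{"api": "play_rows", "payload": {
  "motion": [
    [10,-0.4,0,0,0,0,0],
    [10,-0.4,0,0,0,0,0],
    [10,0,0,0,0,0,0]
  ]
}}

```text
clock: 19.35
tcp_pos: [639.0, 124.6, -0.1]
ee_rot: [0.0, 0.039, 0.999, 0.0]
force: [-1.7, 0.6, 3.3]
width: 0.198
gripper_force: 30.0
```

{"api": "play_rows", "payload": {
  "motion": [
    [10,-0.4,0,-0.05,0,0,0],
    [10,-0.4,0,0,0,0,0],
    [10,0,0,0,0,0,0]
  ]
}}

```text
clock: 19.65
tcp_pos: [639.7, 124.6, -0.1]
ee_rot: [0.0, 0.039, 0.999, 0.0]
force: [-2.1, 0.0, 4.5]
width: 0.197
gripper_force: 30.0
```

{"api": "play_rows", "payload": {
  "motion": [
    [10,-0.4,0,-0.15,0,0,0],
    [10,-0.4,0,0,0,0,0],
    [10,0,0,0,0,0,0]
  ]
}}

```text
clock: 19.95
tcp_pos: [640.0, 124.5, -0.1]
ee_rot: [-0.0, 0.039, 0.999, -0.0]
force: [-3.3, 1.2, 4.8]
width: 0.198
gripper_force: 30.0
```

{"api": "play_rows", "payload": {
  "motion": [
    [10,-0.3,0,-0.1,0,0,0],
    [10,0,0,0,0,0,0],
    [10,0,0,0,0,0,0]
  ]
}}

```text
clock: 20.25
tcp_pos: [640.0, 124.5, -0.1]
ee_rot: [-0.001, 0.039, 0.999, -0.0]
force: [-4.5, -0.9, 5.6]
width: 0.193
gripper_force: 30.0
```

{"api": "play_rows", "payload": {
  "motion": [
    [10,-0.4,0,-0.1,0,0,0],
    [10,0,0,0,0,0,0],
    [10,0,0,0,0,0,0]
  ]
}}

```text
clock: 20.55
tcp_pos: [640.1, 124.5, -0.1]
ee_rot: [-0.001, 0.039, 0.999, -0.0]
force: [-4.6, -0.5, 5.5]
width: 0.193
gripper_force: 30.0
```

{"api": "play_rows", "payload": {
  "motion": [
    [10,-0.4,0,0,0,0,0],
    [10,0,0,0,0,0,0],
    [10,0,0,0,0,0,0]
  ]
}}

```text
clock: 20.85
tcp_pos: [640.2, 124.5, -0.0]
ee_rot: [-0.001, 0.039, 0.999, -0.0]
force: [-5.0, 0.4, 6.7]
width: 0.189
gripper_force: 30.0
```

{"api": "play_rows", "payload": {
  "motion": [
    [10,-0.6,0,-0.2,0,0,0],
    [10,0,0,0,0,0,0],
    [10,0,0,0,0,0,0]
  ]
}}

```text
clock: 21.15
tcp_pos: [640.3, 124.5, 0.0]
ee_rot: [-0.002, 0.039, 0.999, -0.0]
force: [-5.9, 0.5, 6.3]
width: 0.195
gripper_force: 30.0
```

{"api": "play_rows", "payload": {
  "motion": [
    [10,-0.5,0,-0.2,0,0,0],
    [10,-0.5,0,0,0,0,0],
    [10,0,0,0,0,0,0],
    [10,0,0,0,0,0,0]
  ]
}}

```text
clock: 21.55
tcp_pos: [640.5, 124.5, 0.1]
ee_rot: [-0.003, 0.039, 0.999, -0.0]
force: [-8.0, 0.7, 7.3]
width: 0.197
gripper_force: 30.0
```

{"api": "play_rows", "payload": {
  "motion": [
    [10,-0.5,0,-0.3,0,0,0],
    [10,-0.4,0,0,0,0,0],
    [10,0,0,0,0,0,0],
    [10,0,0,0,0,0,0]
  ]
}}

```text
clock: 21.95
tcp_pos: [640.6, 124.5, 0.1]
ee_rot: [-0.003, 0.039, 0.999, -0.0]
force: [-8.5, 0.6, 6.9]
width: 0.193
gripper_force: 30.0
```

{"api": "play_rows", "payload": {
  "motion": [
    [10,-0.5,0,-0.2,0,0,0],
    [10,-0.5,0,0,0,0,0],
    [10,0,0,0,0,0,0],
    [10,0,0,0,0,0,0]
  ]
}}

```text
clock: 22.35
tcp_pos: [640.8, 124.4, 0.2]
ee_rot: [-0.004, 0.039, 0.999, -0.0]
force: [-11.2, 0.4, 8.1]
width: 0.192
gripper_force: 30.0
```

{"api": "play_rows", "payload": {
  "motion": [
    [10,-0.2,0,0,0,0,0],
    [10,0,0,0,0,0,0],
    [10,0,0,0,0,0,0],
    [10,0,0,0,0,0,0],
    [10,0,0,0,0,0,0],
    [10,0,0,0,0,0,0],
    [10,0,0,0,0,0,0],
    [10,0,0,0,0,0,0],
    [10,0,0,0,0,0,0]
  ]
}}

```text
clock: 23.25
tcp_pos: [640.8, 124.4, 0.2]
ee_rot: [-0.004, 0.039, 0.999, -0.0]
force: [-11.5, 1.3, 9.4]
width: 0.198
gripper_force: 30.0
```

{"api": "play_rows", "payload": {
  "motion": [
    [10,1,0,0,0,0,0],
    [10,1,0,0,0,0,0],
    [10,1,0,0,0,0,0],
    [10,0.5,0,0,0,0,0],
    [10,0,0,0,0,0,0]
  ]
}}

```text
clock: 23.75
tcp_pos: [640.4, 124.5, 0.1]
ee_rot: [-0.001, 0.039, 0.999, -0.0]
force: [-3.9, 1.3, -1.7]
width: 0.193
gripper_force: 30.0
```

{"api": "play_rows", "payload": {
  "motion": [
    [10,0.4,0,0.2,0,0,0],
    [10,0,0,0,0,0,0],
    [24,0,0,0,0,0,0],
    [40,0,0,0,0,0,0],
    [40,0,0,0,0,0,0],
    [40,0,0,0,0,0,0],
    [40,0,0,-10,0,0,0],
    [40,0,0,-20,0,0,0],
    [40,0,0,-30,0,0,0],
    [40,0,0,-40,0,0,0],
    [40,0,0,0,0,0,0],
    [40,0,0,0,0,0,0]
  ]
}}

```text
clock: 24.95
tcp_pos: [642.4, 124.7, 102.9]
ee_rot: [0.002, 0.039, 0.999, 0.001]
force: [0.9, -0.1, -0.5]
width: 0.433
gripper_force: 0.0
```

Run:
```python
from h import *
s=manip.sense();print(s["clock"],s["tcp_pos"],s["width"],s["force"])
im=manip.get_image("wrist");im2=manip.get_image("scene");k=manip.get_calibration("wrist")
a=np.hstack([cv2.resize(im[0:300,80:480],(400,300)),cv2.resize(im2[160:280,260:420],(400,300),interpolation=cv2.INTER_CUBIC)]);cv2.imwrite("pics/w7.png",a[:,:,::-1])
for n in("green","red","blue"):
    q,l,st,ce=cv2.connectedComponentsWithStats(blobs(im)[n].astype(np.uint8))
    for i in range(1,q):
        if st[i,4]>150: x,y,w,h,A=st[i];print(n,st[i],back([(x+w/2,y+h/2)],59,k).round(1).tolist())
```

```text
24.95 [642.39991589 124.65418129 102.91000041] 0.43332671663913563 [ 0.90302706 -0.12614166 -0.46434209]
green [265  37  26  28 722] [[512.2, 135.2, 59.0]]
red [267 201  21  22 458] [[634.8, 125.3, 59.0]]
red [252 253  51  12 606] [[678.0, 122.0, 59.0]]
blue [337 123  34  26 717] [[577.2, 189.9, 59.0]]
blue [481 362  33  43 983] [[837.5, 338.0, 59.0]]
blue [ 213  364  101   38 3401] [[815.7, 97.0, 59.0]]
```

View pics/w7.png

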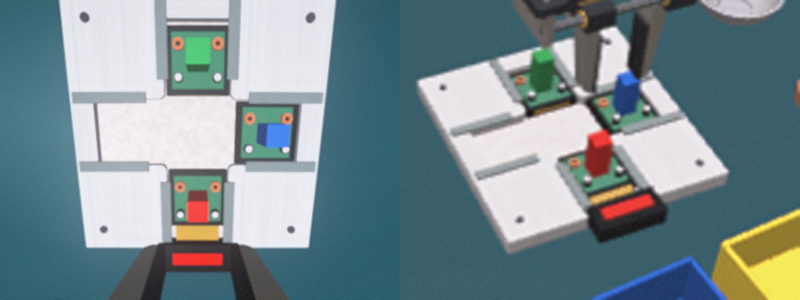

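Red is in the port bay with its edge up against the brass bar, green is in the front bay, blue is in its left bay, and the fingers are clear. My picture views are used up, so I'll check the gap between red and the bar numerically.

Run:
```python
from h import *
im=manip.get_image("wrist");k=manip.get_calibration("wrist");print(manip.sense()["tcp_pos"].round(1))
for u in(258,278,297):print(u,[(v,*im[v,u-2:u+3].mean(0).astype(int).tolist()) for v in range(214,246)])
old=cv2.imread("pics/w2.png")[:,:,::-1]
print("w2",[(v,*old[v,255:260].mean(0).astype(int).tolist()) for v in range(234,268)])
for n in("green","red","blue"):
    q,l,st,ce=cv2.connectedComponentsWithStats(blobs(im)[n].astype(np.uint8))
    for i in range(1,q):
        if st[i,4]>150 and st[i,1]<240: x,y,w,h,A=st[i];print(n,st[i],back([(x+w/2,y+h/2)],59,k).round(1).tolist())
```

```text
[640.5 124.3  99.9]
258 [(214, 114, 131, 125), (215, 155, 168, 168), (216, 182, 192, 192), (217, 193, 200, 203), (218, 192, 199, 202), (219, 183, 193, 194), (220, 157, 177, 173), (221, 123, 159, 146), (222, 102, 153, 130), (223, 93, 138, 117), (224, 87, 108, 98), (225, 81, 81, 81), (226, 76, 71, 75), (227, 96, 85, 80), (228, 150, 126, 93), (229, 209, 169, 110), (230, 230, 191, 122), (231, 231, 195, 122), (232, 230, 192, 120), (233, 231, 194, 120), (234, 231, 193, 120), (235, 231, 193, 118), (236, 233, 196, 120), (237, 233, 196, 118), (238, 231, 194, 121), (239, 229, 191, 118), (240, 221, 179, 104), (241, 212, 168, 90), (242, 191, 150, 80), (243, 138, 109, 65), (244, 82, 66, 54), (245, 59, 50, 53)]
278 [(214, 247, 71, 67), (215, 247, 72, 67), (216, 247, 72, 66), (217, 247, 70, 66), (218, 247, 72, 67), (219, 247, 69, 66), (220, 247, 71, 66), (221, 247, 69, 63), (222, 248, 69, 63), (223, 249, 70, 65), (224, 245, 69, 64), (225, 195, 68, 68), (226, 112, 68, 71), (227, 85, 76, 70), (228, 142, 116, 78), (229, 204, 159, 84), (230, 228, 182, 91), (231, 231, 186, 93), (232, 228, 183, 89), (233
[... 1117 characters left out ...]
4), (242, 227, 219, 223), (243, 238, 232, 235), (244, 239, 234, 237), (245, 234, 229, 230), (246, 189, 178, 174), (247, 132, 117, 100), (248, 128, 104, 67), (249, 173, 138, 74), (250, 215, 169, 87), (251, 227, 181, 90), (252, 228, 184, 92), (253, 227, 183, 91), (254, 228, 184, 92), (255, 228, 185, 91), (256, 229, 185, 91), (257, 231, 188, 92), (258, 231, 189, 92), (259, 230, 188, 92), (260, 229, 184, 90), (261, 228, 185, 90), (262, 229, 184, 91), (263, 227, 177, 86), (264, 187, 147, 77), (265, 121, 95, 57), (266, 64, 55, 46), (267, 50, 44, 45)]
green [265  39  27  29 721] [[513.7, 135.3, 59.0]]
red [268 204  21  22 460] [[637.0, 125.9, 59.0]]
blue [338 126  34  25 748] [[578.8, 190.5, 59.0]]
```

The plate edge meets the brass bar with no floor showing between them. Green and blue are in their bays, and the gripper is open and well clear.

```bash
python3 -c "
from rig import manip
print(manip.finish_job())"
```

```text
the job is handed in; nothing more can be done
None
```

The changeover is done and handed in: green is in the front bay, and red is in the port, where it was held at about 11 N by the wrist reading (an estimated 9.5–10 N on the contacts) for 0.9 s. Blue was left in its bay and the gripper is open and clear. I got no result back from the judging.

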